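# Knock a pressed tile out of its die and slide it onto the drying board

## Task

Swing the brass keeper right aside so that it no longer covers the pressed tile, then push the orange paddle fully down so that the knock-out lifts the tile out of the die. Slide the tile, without picking it up or tipping it, onto the wooden drying board, so that all of it lies flat on the board and roughly square to it, and leave it there. Do not disturb the two cups on the board, the jar, the brush or the bowl, and do not jam the tile against the keeper.

Things in the scene. Friction and masses are not known exactly. Their poses are not given: they have to be found in the camera images.
- die: Fixed dark steel block 160 x 150 x 60 mm (x, y, z) on the table; origin at the centre of its underside, so its flat top face is at z = 60 mm. A square cavity of 100 x 100 mm, centred, open at the top and 16 mm deep, holds the tile. Lever on its -x side, keeper pivot on its +x rim. Its yaw varies by up to 0.33 rad; the drying board and scrap tray stand parallel to it, one on its +y side and one on its -y side, which is which varies.
- tile: Hard, dry-pressed buff stoneware tile 96 x 96 x 12 mm with two ring lines on top, about 0.22 kg, edges rounded 2 mm; origin at the centre of its underside. It starts in the die's cavity, underside 44 mm above the table, top 4 mm below the die's face. With the lever fully down its underside stands about 2.5 mm above the die's face and it can be slid off sideways.
- board: Fixed pale wooden drying board on battens, 250 (x) x 170 (y) x 58 mm high; origin at the centre of its underside, flat top at z = 58 mm (2 mm below the die's face). Its long edge runs along the die's side with a gap of about 3 to 9 mm; its centre is up to 20 mm off the die's centre along the die's x.
- tray: Fixed grey plastic scrap tray, open, 240 (x) x 160 (y) x 42 mm high, with two broken tile pieces in it, on the die's side opposite to the board; origin at the centre of its underside. The tile must not go there.
- keeper (a joint): Angle (rad) of the keeper, a brass arm turning level about an upright pivot on the die's top at die x = +65 mm, y = 0. At 0 it points along the die's -x over the middle of the tile; positive swings its end towards the die's +y, negative to -y; range -1.75 to 1.75, starts between -0.5 and 0.5. It no longer covers the tile beyond 1.35 either way. Light friction (about 0.6 N at the knob); it stays where it is left. Arm 12 mm wide, from 63 to 69 mm above the table.
- knob (a point): Centre of the top of the keeper's upright red knob: 14 mm diameter, standing from 69 to 103 mm above the table, 85 mm from the keeper's pivot.
- lever (a joint): Angle (rad) of the knock-out lever on the die's -x side: 0 as it starts, paddle up; 0.46 fully pressed down. Needs about 8 to 10 N at the paddle and stays where it is left. It raises the cavity's floor and the tile with it by 18.5 mm at full travel.
- paddle (a point): Centre of the top of the orange paddle (30 x 50 mm, long along the die's y), 62 mm from the lever's level hinge, which lies at die x = -92 mm, 50 mm above the table; about 70 mm above the table at the start, 42 mm when fully pressed; sideways it hardly moves.
- cup_a: Small blue cup, 44 mm across, 42 mm high, standing loose near the +x end of the drying board (board x 86 to 100 mm). Origin at the centre of its foot.
- cup_b: Small white cup, 44 mm across, 42 mm high, standing loose near the -x end of the drying board (board x -100 to -86 mm). Origin at the centre of its foot.
- jar: Brown jar with black cap, 48 mm across, 75 mm high, standing loose on the table beside the lever, on its +y side (die axes). Origin at the centre of its foot.
- brush: Brush 160 mm long and up to 40 mm wide lying loose on the table on the -y side of the lever (die axes). Origin under its middle.
- bowl: Upturned buff bowl, 100 mm across, 55 mm high, loose on the table beyond the die's +x side. Origin at the centre of its underside.
Things that resemble listed ones, but are neither listed nor needed, are in the scene too. Of the things that look like the tile, the largest one is meant.

How it is judged:
On the way, in this order (a step that is already met when the one before it is completed fails the run):
1. the keeper is swung aside, clear of the tile, the tile still down in the die ((value of joint keeper above 1.35 rad or value of joint keeper below -1.35 rad) and z of tile in the frame of die below 0.05 m), for 0.2 s.
2. the knock-out has lifted the tile out of the cavity, above the die (value of joint lever above 0.4 rad and z of tile in the frame of die above 0.059 m and horizontal distance between tile and die below 0.03 m), for 0.2 s.
At the end, for the whole second after the job is handed in: The tile rests flat (within 0.06 rad) on the drying board, its centre within 33 mm of the board's centre line across its width and within 75 mm along its length, its sides within 0.25 rad of the board's, at rest (y of tile in the frame of board between -0.033 and 0.033 m and x of tile in the frame of board between -0.075 and 0.075 m and z of tile in the frame of board between 0.055 and 0.062 m and angle between tile's own z axis and vertical below 0.06 rad and (angle between the x axis of tile and the x axis of board, either way round below 0.25 rad or angle between the x axis of tile and the y axis of board, either way round below 0.25 rad) and linear speed of tile below 0.01 m/s); the robot touches nothing.
It fails at once if the tile is picked up (more than 30 mm above the die's face) (z of tile in the frame of die above 0.09 m).
It fails at once if the tile is tipped by more than 0.35 rad (angle between tile's own z axis and vertical above 0.35 rad).
It fails at once if the tile is jammed against the keeper (over 20 N) (contact force between tile and keeper above 20 N).
It fails at once if a cup on the board, the jar, the brush or the bowl is moved by more than 15 mm (distance of any of cup_a, cup_b, jar, brush, bowl from where it was at the start of the episode above 0.015 m).
It also fails if it takes over 51 s, if anything falls off the work surface, if the arm or the gripper's body presses on something with over 40 N, if the wrist force passes 120 N, or if a joint passes its speed limit or range.

## Robot

A 6-joint arm with a two-finger parallel gripper is mounted at the origin on the work surface. World frame = base frame: x ahead of the robot, y to its left, z up, the work surface at z = 0. Lengths are in m, angles in rad, forces in N, time in s.
With the tool pointing down it reaches from about 0.4 to 0.925 m from the base axis. Payload 12.5 kg.
Tool frame: the origin (TCP) lies on the centre line of the jaws, within the pads' length; the fingertips stand r.tip_reach ahead of it and the grasp point (between the pads) is the TCP (r.tip_reach is the distance from the TCP to the fingertips, in m); z points along the fingers, y is the direction in which the jaws open and shut (so a half turn about z gives the same grasp; the last joint's range is limited). The gripper opens to 95 mm and grips with 3 to 60 N. Pads are 20 mm wide; open, the fingers measure 119 mm over their backs; the gripper's body (75 mm by 180 mm) begins 59 mm behind the grasp point.
Start: joints at [-1.425, 0.491, 1.559, -0, 1.092, -0.106], TCP at [0.156, -0.605, 0.234] pointing down, gripper open.
Joint ranges: [-3.1, 3.1], [-0.84, 2.19], [0.05, 2.79], [-1.13, 4.28], [0.06, 2.93], [-2.69, 2.69]. Speed limits (rad/s): [2.22, 2.22, 2.79, 3.14, 3.14, 3.14].

## Interface

Orientations are given as [roll, pitch, yaw] about the fixed x, y, z axes, in that order (R = Rz(yaw) Ry(pitch) Rx(roll)).
In Python, from rig import r gives the robot as it stands.
- The arm moves only by the shell command python3 -m crank 'ROWS' [OPENING] [FORCE]. ROWS is JSON, a list that holds one entry, the list of rows, each a list of 6 numbers: the shift along the tool's x, y, z in units of 40 mm (1.0 is 40 mm), then the turn, a rotation vector about the tool's x, y, z in degrees. In form: [[[tx, ty, tz, wx, wy, wz], ...]]. A call has exactly 5 rows; each row shifts and turns the commanded pose from where the row before left it, along the tool's axes as they then stand; what a row does not reach is not made up. A row lasts 1/12 s, in which the tool goes at most 41.7 mm and 7.16 degrees, less where a joint would pass 70% of its speed; a pose out of reach is approached as far as the arm can. A call is refused whole if a number of a shift passes 1 or a number of a turn 7.16, either way. A call with a gripper value outside its range is refused whole. OPENING is the gripper's target within -1 to 1 (fully open at 1, half-way at 0, shut at -1), set as the call begins (- or left out, the last holds). The fingers move at their own pace and stop on an object; FORCE is the grip in N (left out, the last holds). Time passes only in rows, so rows that do not move let the fingers close, or fill a call up. It gives the time, the measured TCP pose, the force and the opening at its end, in the units of the state.
- r.sense(): the state, without advancing time (a new reading comes with each control period).
- r.capture(name): name is "scene" or "side" or "wrist"; returns (picture, depth): 420x560x3 uint8, red, green, blue; 420x560 float32, m along the optical axis (not along the pixel's ray), 0 where there is no reading.
- r.camera_info(name): a dict with "mtx" (3x3 intrinsics, pixels), "R" (3x3) and "t" (3): a world point X has camera coordinates R X + t. Camera axes: x right, y down, z forward; pixel columns grow to the right and rows downward; lengths in m; the calibration is good to about 2 mm. A picture is of the moment at which its call begins: read the wrist's pose just before it. camera_info takes no time and is no camera call; for the wrist camera it gives the pose at the moment of the call.
- r.job_done(): hands the job in, once; it reports no verdict.
The state is a dict: "time_s": time; "joints": joint angles; "joint_vel": joint speeds; "effort": joint torques, N m; "ee_pos": TCP position; "ee_rot": TCP orientation; "ft_force": force on the tool from outside, world axes, zero at the start; "ft_torque": the same for the moment, N m; "opening": finger opening in m.
Only numpy, scipy, OpenCV 4.12 (cv2) and the standard library are available. Lean on these libraries where they do the work, as an engineer would, in place of code of your own. Each camera call takes 0.05 s, during which the arm holds its last target.

## Working session

There is one attempt and no reset: what is moved stays moved. The work goes in short steps, Python scripts to look and compute and a shell command to move; the robot and the scene stay as the last step left them, time stands still between calls to the robot, and variables do not carry over. Pictures are saved under pics/ and viewed, and the job is handed in when it is done.

```bash
ls; mkdir -p pics
cat > h.py <<'E'
import numpy as np,cv2
from rig import r
def grab(n,f):
    ci=r.camera_info(n); p,d=r.capture(n); cv2.imwrite(f'pics/{f}.png',p[:,:,::-1]); np.savez(f'pics/{f}.npz',p=p,d=d,**{k:np.array(ci[k]) for k in('mtx','R','t')}); return p,d,ci
def load(f): return np.load(f'pics/{f}.npz')
def ray(ci,u,v,z):
    K,R,t=[np.array(ci[k]) for k in('mtx','R','t')]
    c=-R.T@t; d=R.T@np.linalg.inv(K)@np.array([u,v,1.]); return c+d*(z-c[2])/d[2]
def cloud(ci,d):
    K,R,t=[np.array(ci[k]) for k in('mtx','R','t')]
    v,u=np.mgrid[:d.shape[0],:d.shape[1]]
    P=np.stack([(u-K[0,2])/K[0,0]*d,(v-K[1,2])/K[1,1]*d,d],-1)
    return (P-t)@R
def proj(ci,X):
    K,R,t=[np.array(ci[k]) for k in('mtx','R','t')]
    q=K@(R@np.array(X,float)+t); return q[:2]/q[2]
E
python3 - <<'E'
from h import *
print(r.sense(), r.tip_reach)
for n in('scene','side','wrist'):
    grab(n,n+'0')
E
```

```text
pics
{'time_s': 0.0, 'joints': array([-1.42460661e+00,  4.91550493e-01,  1.55941378e+00, -2.97885979e-05,
        1.09171973e+00, -1.05581346e-01]), 'joint_vel': array([-0.00030122,  0.00069321,  0.00188814, -0.00043453,  0.00038779,
       -0.00023928]), 'effort': array([-3.32118987e-03, -6.12644720e+01, -2.58182824e+01,  6.91009476e-02,
        4.82373463e-02, -7.84565304e-05]), 'ee_pos': array([ 0.15569548, -0.60507777,  0.23307966]), 'ee_rot': array([-3.14050460e+00, -8.87391331e-05,  2.51784756e-01]), 'ft_force': array([-0.32077013,  0.14408308, -0.00305821]), 'ft_torque': array([-0.02677901, -0.02996911,  0.01376408]), 'opening': 0.09464931434129302} 0.019
```

View pics/scene0.png

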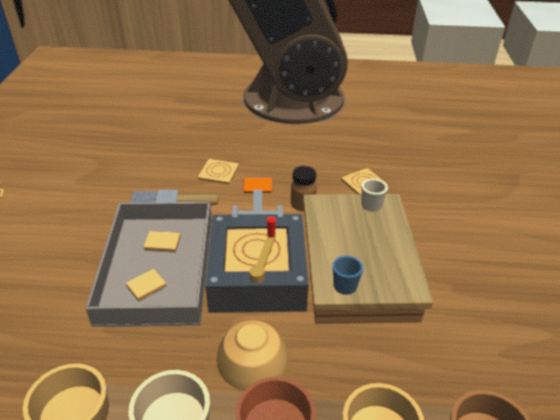

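View pics/side0.png

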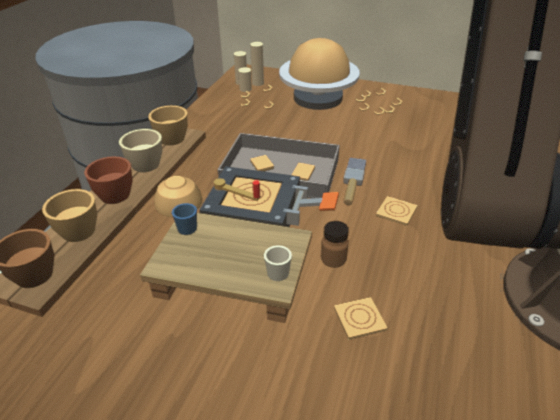

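View pics/wrist0.png

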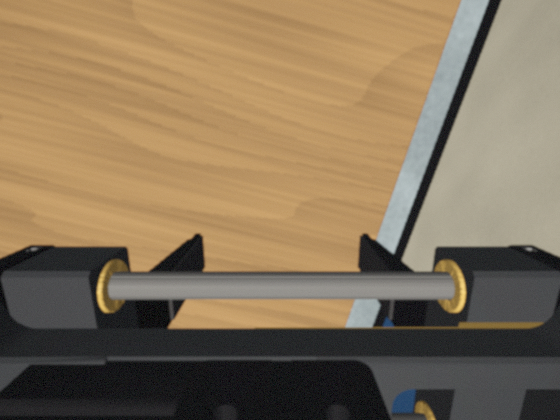

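The scene picture shows the die around (258,250) with the keeper's red knob at (271,227) and its pivot near (258,272). The orange paddle is at (258,185), the board on the right (+y) at (365,250), and the tray on the left.

Things that could be taken for the tile:
- (219,170): loose tile on the table
- (363,181): loose tile on the table
- (163,241) and (147,284): broken pieces in the tray
- (258,250): the largest, in the die, so I choose this one.

Next I measure.

```bash
cat > m.py <<'E'
from h import *
for n in('scene0','side0'):
    L=load(n); p=L['p']; P=cloud(L,L['d']); hsv=cv2.cvtColor(p,cv2.COLOR_RGB2HSV).astype(int)
    print(n,'cam',-L['R'].T@L['t'])
    H,S,V=hsv[...,0],hsv[...,1],hsv[...,2]
    inw=(P[...,0]>.3)&(P[...,0]<.95)&(abs(P[...,1])<.6)&(L['d']>0)
    red=((H<4)|(H>174))&(S>200)&inw&(P[...,2]>.06)
    org=(H>=5)&(H<12)&(S>225)&(V>200)&inw
    for nm,m in(('red',red),('orange',org)):
        k,lab,st,ce=cv2.connectedComponentsWithStats(m.astype(np.uint8))
        for i in range(1,k):
            if st[i,4]>40:
                q=P[lab==i]; print(nm,ce[i].round(1),st[i],'med',np.median(q,0).round(4),'lo',q.min(0).round(3),'hi',q.max(0).round(3))
    # die top: dark pixels at z .055-.065
    m=inw&(V<95)&(abs(P[...,2]-.06)<.006)
    k,lab,st,ce=cv2.connectedComponentsWithStats(m.astype(np.uint8)); i=1+st[1:,4].argmax(); q=P[lab==i]
    rc=cv2.minAreaRect((q[:,:2]*1000).astype(np.float32)); print('die',rc,np.median(q[:,2]),len(q))
    m=inw&(abs(P[...,2]-.058)<.005)&(H>8)&(H<30)&(P[...,1]>rc[0][1]/1000+.06)&(S<190)
    k,lab,st,ce=cv2.connectedComponentsWithStats(m.astype(np.uint8)); i=1+st[1:,4].argmax(); q=P[lab==i]
    rb=cv2.minAreaRect((q[:,:2]*1000).astype(np.float32)); print('board',rb,np.median(q[:,2]),len(q),ce[i])
E
python3 m.py
python3 - <<'E'
from h import *
a=cv2.imread('pics/scene0.png')[150:330,180:440]; cv2.imwrite('pics/crop1.png',cv2.resize(a,None,fx=3,fy=3,interpolation=cv2.INTER_CUBIC))
E
```

```text
scene0 cam [1.20517839 0.03956931 0.64330578]
red [271.  225.6] [268 218   7  18  85] med [ 0.586  -0.0089  0.0961] lo [ 0.577 -0.014  0.075] hi [ 0.589 -0.004  0.105]
die ((601.9058227539062, -30.078826904296875), (160.04159545898438, 148.87579345703125), 5.06099796295166) 0.06032669508708835 2678
board ((573.135498046875, 133.68283081054688), (253.51016235351562, 170.26083374023438), 5.382162570953369) 0.05849803931809155 10759 [363.7085231  251.00334604]
side0 cam [0.29312858 0.65668626 0.62291114]
die ((598.9635009765625, -29.31439208984375), (162.77816772460938, 153.6387481689453), 5.000583171844482) 0.05822045985172067 1976
board ((574.1363525390625, 122.16822052001953), (251.39584350585938, 197.4989013671875), 4.970974445343018) 0.05659732794643573 9517 [229.01155826 256.92003783]
```

View pics/crop1.png

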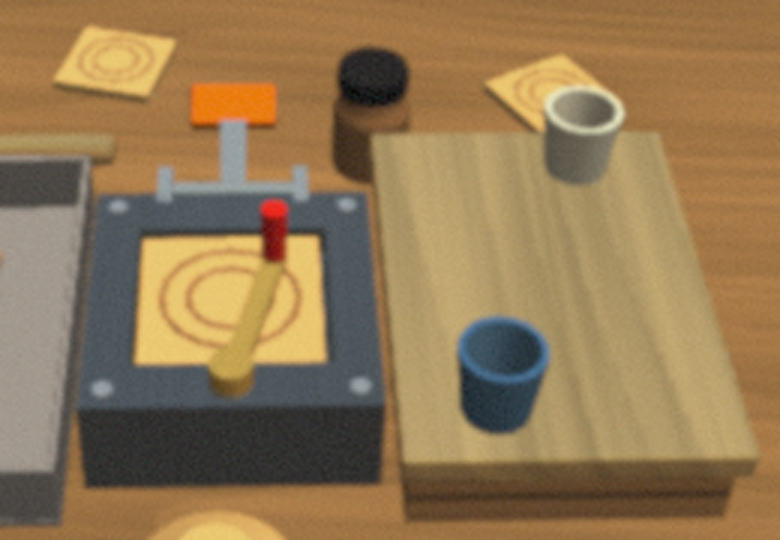

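The crop shows the tile with its two rings in the die at about (230,300), under the brass keeper. The knob top is at (274,208), the pivot at (230,372) and the paddle at (234,103). Next I triangulate the knob, paddle, pivot and tile from both views.

```bash
cat > m2.py <<'E'
from h import *
A,B=load('scene0'),load('side0')
def blob(L,kind):
    hsv=cv2.cvtColor(L['p'],cv2.COLOR_RGB2HSV).astype(int);H,S,V=[hsv[...,i] for i in range(3)]
    P=cloud(L,L['d']); w=(P[...,0]>.35)&(P[...,0]<.7)&(abs(P[...,1])<.12)
    m=w&(((H<4)|(H>174))&(S>190)&(P[...,2]>.075) if kind=='red' else (H>3)&(H<12)&(S>200)&(V>130)&(P[...,0]<.5))
    k,lab,st,ce=cv2.connectedComponentsWithStats(m.astype(np.uint8)); i=1+st[1:,4].argmax()
    return lab==i,ce[i],st[i],P
def tri(ua,ub):
    M=[np.array(L['mtx'])@np.c_[L['R'],L['t']] for L in(A,B)]
    X=cv2.triangulatePoints(M[0],M[1],np.array(ua,float).reshape(2,1),np.array(ub,float).reshape(2,1)); return (X[:3]/X[3]).ravel()
o=np.array([.6015,-.030]);yaw=.088;c,s=np.cos(yaw),np.sin(yaw)
die=lambda X:np.array([[c,s],[-s,c]])@(np.array(X)[:2]-o)
for k in('red','or'):
    ma,ca,sa,Pa=blob(A,k);mb,cb,sb,Pb=blob(B,k)
    X=tri(ca,cb);print(k,ca,cb,sa,sb,'tri',X.round(4),'die',die(X).round(4),Pa[ma].mean(0).round(4),Pb[mb].mean(0).round(4))
for L in(A,B):
    print([proj(L,[*(o+np.array([[c,-s],[s,c]])@np.array(q)),.06]).round(0) for q in((-.08,-.075),(-.08,.075),(.08,.075),(.08,-.075))])
E
python3 m2.py
python3 - <<'E'
from h import *
a=cv2.imread('pics/side0.png')[120:300,140:400]; cv2.imwrite('pics/crop2.png',cv2.resize(a,None,fx=3,fy=3,interpolation=cv2.INTER_CUBIC))
E
```

```text
red [271.14285714 225.40816327] [257.33333333 182.66666667] [268 217   7  19  98] [257 182   2   2   3] tri [ 0.5811 -0.0112  0.0939] die [-0.0187  0.0205] [ 0.585  -0.0088  0.0939] [ 0.5762 -0.0072  0.1017]Traceback (most recent call last):
  File "m2.py", line 15, in <module>
    ma,ca,sa,Pa=blob(A,k);mb,cb,sb,Pb=blob(B,k)
                ~~~~^^^^^
  File "m2.py", line 7, in blob
    k,lab,st,ce=cv2.connectedComponentsWithStats(m.astype(np.uint8)); i=1+st[1:,4].argmax()
                                                                          ~~~~~~~~~~~~~~~^^
ValueError: attempt to get argmax of an empty sequence
```

View pics/crop2.png

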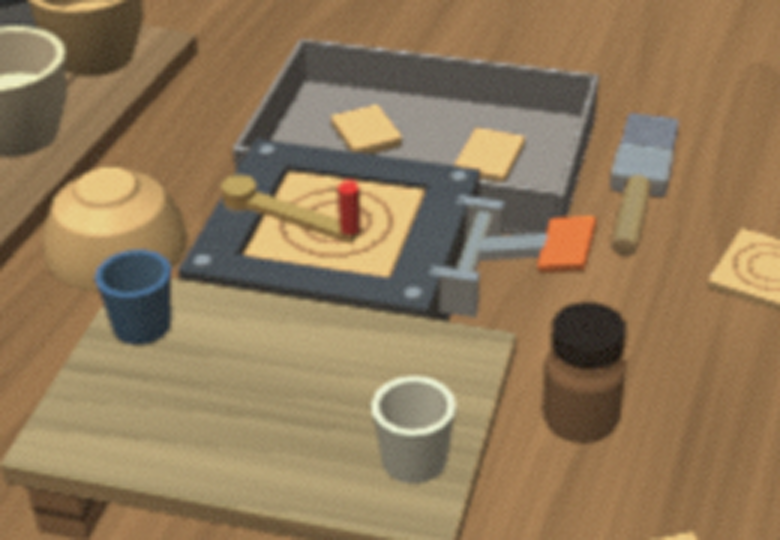

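The side crop shows the knob top at (348,187), the paddle centre at (567,243) and the pivot cap at (239,187). I triangulate these by hand-read pixels.

```bash
sed -i '/^for k in/,$d' m2.py
cat >> m2.py <<'E'
if __name__=='__main__':
  cr=lambda x,y,o:(x/3+o[0],y/3+o[1])
  S=(180,150);D=(140,120)
  for n,a,b in(('knobtop',(274,208),(348,187)),('paddle',(234,103),(567,243)),('pivot',(231,366),(239,187)),
    ('tile-x-y',(141,236),(425,185)),('tile+x-y',(135,364),(285,173)),('tile-x+y',(321,236),(388,273)),('tile+x+y',(327,362),(246,256))):
    X=tri(cr(*a,S),cr(*b,D));print(n,X.round(4),'die',die(X).round(4))
E
python3 m2.py
```

```text
knobtop [ 0.5792 -0.0088  0.1011] die [-0.0203  0.0231]
paddle [ 0.4468 -0.0427  0.066 ] die [-0.1553  0.001 ]
pivot [ 0.663  -0.0233  0.0712] die [0.0619 0.0013]
tile-x-y [ 0.5558 -0.0834  0.0563] die [-0.0502 -0.0492]
tile+x-y [ 0.6512 -0.0717  0.0545] die [ 0.0458 -0.0459]
tile-x+y [0.5471 0.0134 0.0564] die [-0.0504  0.048 ]
tile+x+y [0.6393 0.0221 0.0536] die [0.0422 0.0486]
```

Measured heights and sizes fit the text: knob top 101 mm, paddle 66 mm, pivot radius about 87 mm. The die is at (0.600, -0.030) with yaw 0.088 rad, and the board is on its +y side. I'll turn the tool so that tool x is die +y and tool y is die +x, with the gripper shut, and swing the keeper to -y.

```bash
python3 -m crank '[[[0,0,0,0,0,-6.7],[0,0,0,0,0,-6.7],[0,0,0,0,0,-6.7],[0,0,0,0,0,-6.7],[0,0,0,0,0,-6.7]]]' -1 20
python3 -m crank '[[[0,0,0,0,0,-6.7],[0,0,0,0,0,-6.7],[0,0,0,0,0,-6.7],[0,0,0,0,0,-6.7],[0,0,0,0,0,-6.7]]]'
python3 -m crank '[[[0,0,0,0,0,-6.7],[0,0,0,0,0,-6.7],[0,0,0,0,0,0],[0,0,0,0,0,0],[0,0,0,0,0,0]]]'
cat > w.py <<'E'
import sys; from h import *
from scipy.spatial.transform import Rotation as Ro
O=np.array([.600,-.0298,0]);YAW=.088
Z=Ro.from_euler('z',YAW)
def where():
    s=r.sense(); T=Ro.from_euler('xyz',s['ee_rot'])
    p=Z.inv().apply(s['ee_pos']-O)
    return s,T,p
s,T,p=where()
print('t',round(s['time_s'],2),'die mm',(p*1000).round(1),'tip z',round((p[2]-.019)*1000,1),'yaw-err deg',np.degrees((Z.inv()*T).as_euler('xyz')).round(2),'F',s['ft_force'].round(1),'op',round(s['opening']*1000,1))
# targets: die x,y, tip z (mm) -> total shift in units, tool axes
for a in sys.argv[1:]:
    x,y,z=[float(v)/1000 for v in a.split(',')]
    g=np.array([x,y,z+.019]); d=T.inv().apply(Z.apply(g-p)); print(a,'units',(d/.04).round(2)); p=g
E
python3 w.py -10,60,150
```

```text
time_s: 0.57
ee_pos: [0.1557, -0.6052, 0.2334]
ee_rot: [-3.141, -0.0, 0.842]
ft_force: [-0.3, 0.2, 0.0]
opening: 0.0667
time_s: 0.98
ee_pos: [0.1557, -0.6052, 0.2334]
ee_rot: [-3.141, -0.0, 1.427]
ft_force: [0.4, -0.7, 0.1]
opening: 0.0338
time_s: 1.4
ee_pos: [0.1557, -0.6052, 0.2335]
ee_rot: [3.142, -0.0, 1.651]
ft_force: [0.7, -0.1, 0.5]
opening: 0.002
t 1.4 die mm [-493.1 -534.2  233.5] tip z 214.5 yaw-err deg [ 1.800e+02 -1.000e-02  8.956e+01] F [ 0.7 -0.1  0.5] op 2.0
-10,60,150 units [14.95 11.96  1.62]
```

```bash
python3 -m crank '[[[0.7,0.56,0,0,0,0],[0.7,0.56,0,0,0,0],[0.7,0.56,0,0,0,0],[0.7,0.56,0,0,0,0],[0.7,0.56,0,0,0,0]]]'
python3 -m crank '[[[0.7,0.56,0,0,0,0],[0.7,0.56,0,0,0,0],[0.7,0.56,0,0,0,0],[0.7,0.56,0,0,0,0],[0.7,0.56,0,0,0,0]]]'
python3 -m crank '[[[0.7,0.56,0,0,0,0],[0.7,0.56,0,0,0,0],[0.7,0.56,0,0,0,0],[0.7,0.56,0,0,0,0],[0.7,0.56,0,0,0,0]]]'
python3 -m crank '[[[0.7,0.56,0,0,0,0],[0.7,0.56,0,0,0,0],[0.7,0.56,0,0,0,0],[0.7,0.56,0,0,0,0],[0,0,0,0,0,0]]]'
python3 w.py -8,55,150
```

```text
time_s: 1.82
ee_pos: [0.2561, -0.4549, 0.2337]
ee_rot: [3.142, 0.0, 1.651]
ft_force: [0.9, 0.2, 0.9]
opening: 0.0002
time_s: 2.23
ee_pos: [0.356, -0.3059, 0.2338]
ee_rot: [3.141, 0.0, 1.652]
ft_force: [0.9, -1.2, 0.6]
opening: 0.0003
time_s: 2.65
ee_pos: [0.4559, -0.1568, 0.2338]
ee_rot: [3.141, 0.0, 1.652]
ft_force: [1.4, -0.9, -0.4]
opening: 0.0008
time_s: 3.07
ee_pos: [0.5375, -0.0353, 0.2336]
ee_rot: [3.14, -0.0, 1.655]
ft_force: [-0.8, -1.1, -0.2]
opening: 0.0008
t 3.07 die mm [-62.8   0.  233.6] tip z 214.6 yaw-err deg [ 1.7992e+02 -3.0000e-02  8.9810e+01] F [-0.8 -1.1 -0.2] op 0.8
-8,55,150 units [1.38 1.36 1.62]
```

```bash
python3 -m crank '[[[0.35,0.35,0.4,0,0,0],[0.35,0.35,0.4,0,0,0],[0.35,0.35,0.4,0,0,0],[0.3,0.45,0.4,0,0,0],[0,0,0.4,0,0,0]]]'
python3 -m crank '[[[0,0,0.5,0,0,0],[0,0,0.5,0,0,0],[0,0,0.4,0,0,0],[0,0,0,0,0,0],[0,0,0,0,0,0]]]'
python3 w.py -2,52,76
```

```text
time_s: 3.48
ee_pos: [0.5923, 0.021, 0.1528]
ee_rot: [3.14, 0.0, 1.653]
ft_force: [-0.2, -0.4, -0.2]
opening: 0.0005
time_s: 3.9
ee_pos: [0.59, 0.0192, 0.0973]
ee_rot: [-3.14, -0.0, 1.653]
ft_force: [0.1, -0.5, 0.3]
opening: 0.0006
t 3.9 die mm [-5.6 49.7 97.3] tip z 78.3 yaw-err deg [-1.7992e+02 -1.0000e-02  8.9680e+01] F [ 0.1 -0.5  0.3] op 0.6
-2,52,76 units [0.06 0.09 0.06]
```

```bash
python3 -m crank '[[[-0.16,-0.07,0.03,0,0,0],[-0.16,-0.07,0.03,0,0,0],[-0.25,-0.08,0,0,0,0],[-0.25,-0.08,0,0,0,0],[-0.26,-0.02,0,0,0,0]]]'
python3 -m crank '[[[-0.26,-0.02,0,0,0,0],[-0.26,0.05,0,0,0,0],[-0.26,0.05,0,0,0,0],[-0.24,0.11,0,0,0,0],[-0.24,0.11,0,0,0,0]]]'
python3 w.py 5.8,-61,76
python3 - <<'E'
from h import *
grab('scene','scene1')
a=cv2.imread('pics/scene1.png')[150:330,180:440]; cv2.imwrite('pics/crop3.png',cv2.resize(a,None,fx=3,fy=3))
E
```

```text
time_s: 4.32
ee_pos: [0.5808, -0.0259, 0.0958]
ee_rot: [3.141, 0.0, 1.655]
ft_force: [0.7, 1.0, -0.4]
opening: 0.0006
time_s: 4.73
ee_pos: [0.5979, -0.0749, 0.0952]
ee_rot: [-3.141, 0.0, 1.655]
ft_force: [-0.0, 1.0, -0.7]
opening: 0.0003
t 4.73 die mm [ -6.1 -44.8  95.2] tip z 76.2 yaw-err deg [-179.99    0.     89.77] F [-0.   1.  -0.7] op 0.3
5.8,-61,76 units [-0.4  0.3  0. ]
```

View pics/crop3.png

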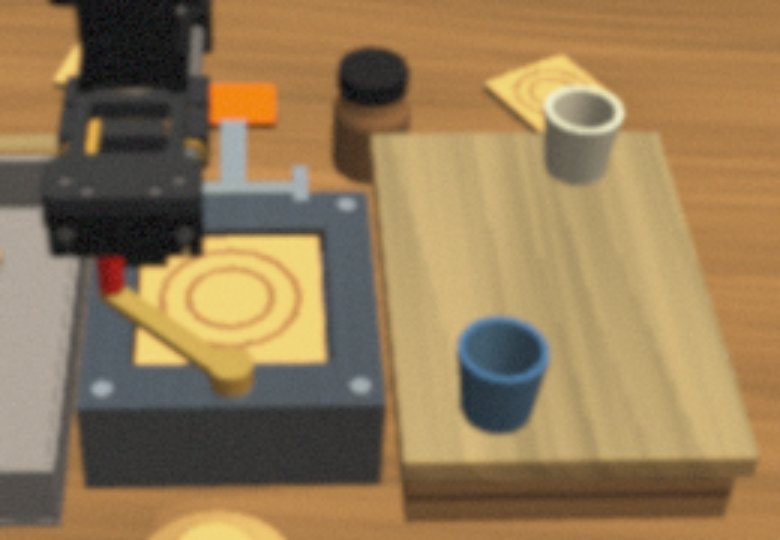

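The picture shows the keeper swinging ahead of the fingers towards -y, with the knob at crop (112,275). The cups and jar are untouched.

```bash
python3 -m crank '[[[-0.2,0.15,0,0,0,0],[-0.2,0.15,0,0,0,0],[-0.16,0.21,0,0,0,0],[-0.16,0.21,0,0,0,0],[-0.1,0.24,0,0,0,0]]]'
python3 -m crank '[[[-0.1,0.24,0,0,0,0],[-0.05,0.16,0,0,0,0],[-0.03,0.15,0,0,0,0],[0,0,0,0,0,0],[0,0,0,0,0,0]]]'
python3 w.py 30,-84,76 30,-84,110 -153,0,110
python3 - <<'E'
from h import *
grab('scene','scene2')
a=cv2.imread('pics/scene2.png')[150:330,180:440]; cv2.imwrite('pics/crop4.png',cv2.resize(a,None,fx=3,fy=3))
E
```

```text
time_s: 5.2
ee_pos: [0.6391, -0.1041, 0.0951]
ee_rot: [-3.141, 0.0, 1.655]
ft_force: [-0.5, 0.4, -0.1]
opening: 0.0006
time_s: 5.62
ee_pos: [0.661, -0.1086, 0.095]
ee_rot: [-3.141, 0.0, 1.655]
ft_force: [-0.3, 0.3, -0.5]
opening: 0.0002
t 5.62 die mm [ 53.8 -83.8  95. ] tip z 76.0 yaw-err deg [-1.7999e+02  1.0000e-02  8.9800e+01] F [-0.3  0.3 -0.5] op 0.2
30,-84,76 units [-0.01 -0.6   0.  ]
30,-84,110 units [-0.   -0.   -0.85]
-153,0,110 units [ 2.08 -4.58  0.  ]
```

View pics/crop4.png

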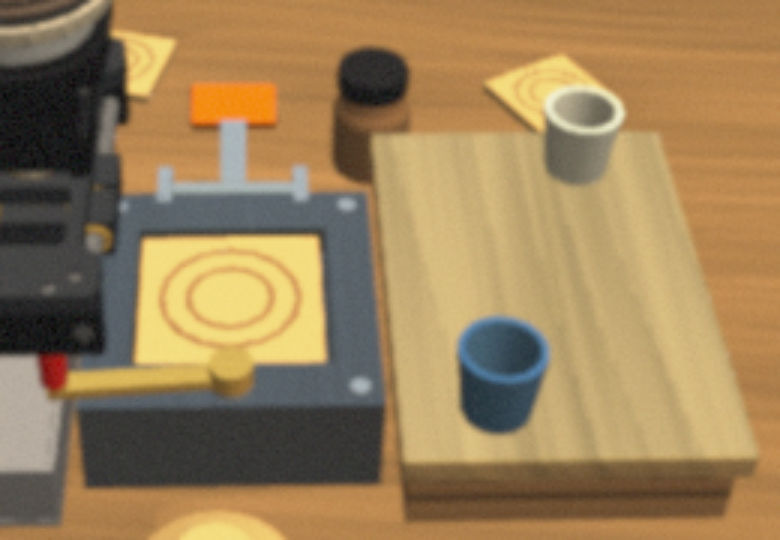

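The keeper now lies clear of the tile at about -1.65 rad, with the knob at crop (52,370). I go to the paddle next.

```bash
python3 -m crank '[[[0,-0.3,0,0,0,0],[0,-0.3,0,0,0,0],[0,0,-0.45,0,0,0],[0,0,-0.45,0,0,0],[0.2,-0.45,0,0,0,0]]]'
python3 -m crank '[[[0.4,-0.85,0,0,0,0],[0.4,-0.85,0,0,0,0],[0.4,-0.85,0,0,0,0],[0.4,-0.85,0,0,0,0],[0.28,-0.78,0,0,0,0]]]'
python3 -m crank '[[[0,0,0.4,0,0,0],[0,0,0.25,0,0,0],[0,0,0,0,0,0],[0,0,0,0,0,0],[0,0,0,0,0,0]]]'
python3 w.py -154,0,80 -154,0,40
```

```text
time_s: 6.08
ee_pos: [0.621, -0.1052, 0.1344]
ee_rot: [3.135, 0.002, 1.655]
ft_force: [0.7, -0.2, 0.2]
opening: 0.0004
time_s: 6.5
ee_pos: [0.4429, -0.0423, 0.1314]
ee_rot: [-3.141, 0.0, 1.656]
ft_force: [1.1, -1.0, 0.5]
opening: 0.0006
time_s: 6.92
ee_pos: [0.4457, -0.0434, 0.1056]
ee_rot: [3.141, 0.0, 1.655]
ft_force: [0.7, 0.2, 0.6]
opening: 0.0008
t 6.92 die mm [-154.9    0.   105.6] tip z 86.6 yaw-err deg [1.7998e+02 1.0000e-02 8.9790e+01] F [0.7 0.2 0.6] op 0.8
-154,0,80 units [0.   0.02 0.17]
-154,0,40 units [ 0. -0.  1.]
```

Pressing slowly.

```bash
python3 -m crank '[[[0,0,0.15,0,0,0],[0,0,0.15,0,0,0],[0,0,0.15,0,0,0],[0,0,0.15,0,0,0],[0,0,0.1,0,0,0]]]'
python3 -m crank '[[[0,0,0.12,0,0,0],[0,0,0.12,0,0,0],[0,0,0.08,0,0,0],[0,0,0.06,0,0,0],[0,0,0,0,0,0]]]'
python3 w.py -154,0,42
```

```text
time_s: 7.33
ee_pos: [0.4443, -0.0432, 0.0765]
ee_rot: [-3.139, -0.001, 1.655]
ft_force: [-6.1, -2.2, 8.6]
opening: 0.0003
time_s: 7.75
ee_pos: [0.4446, -0.0432, 0.0613]
ee_rot: [-3.139, -0.001, 1.655]
ft_force: [-2.1, -0.8, 1.9]
opening: 0.0002
t 7.75 die mm [-156.     0.3   61.3] tip z 42.3 yaw-err deg [-1.7987e+02 -3.0000e-02  8.9790e+01] F [-2.1 -0.8  1.9] op 0.2
-154,0,42 units [-0.01  0.05  0.01]
```

```bash
python3 -m crank '[[[0,0,0.03,0,0,0],[0,0,0.03,0,0,0],[0,0,0.03,0,0,0],[0,0,0.03,0,0,0],[0,0,0,0,0,0]]]'
python3 w.py -154,0,42
```

```text
time_s: 8.17
ee_pos: [0.4448, -0.0433, 0.0592]
ee_rot: [3.141, 0.0, 1.655]
ft_force: [-13.2, 1.2, 55.7]
opening: 0.0003
t 8.17 die mm [-155.7    0.2   59.2] tip z 40.2 yaw-err deg [1.7998e+02 2.0000e-02 8.9800e+01] F [-13.2   1.2  55.7] op 0.3
-154,0,42 units [-0.01  0.04 -0.05]
```

The force rose to 56 N at tip z 40 mm, so the lever is at its stop. I lift off and look.

```bash
python3 -m crank '[[[0,0,-0.2,0,0,0],[0,0,-0.5,0,0,0],[0,0,-0.7,0,0,0],[0,0,-0.7,0,0,0],[-0.5,0,-0.5,0,0,0]]]' -
python3 -m crank '[[[-0.9,0,0,0,0,0],[-0.8,0.4,0,0,0,0],[-0.5,0.7,0,0,0,0],[-0.2,0.9,0,0,0,0],[0,0.9,0,0,0,0]]]' 0.3
python3 w.py 0,-76,100 0,-76,64.5
python3 - <<'E'
from h import *
grab('scene','scene3');grab('side','side3')
a=cv2.imread('pics/scene3.png')[150:330,180:440];b=cv2.imread('pics/side3.png')[120:300,140:400]
cv2.imwrite('pics/crop5.png',cv2.resize(np.vstack([a,b]),None,fx=1.65,fy=1.65))
E
```

```text
time_s: 8.58
ee_pos: [0.447, -0.0618, 0.1627]
ee_rot: [3.141, -0.0, 1.657]
ft_force: [0.8, -0.4, 0.4]
opening: 0.0003
time_s: 9.0
ee_pos: [0.5722, -0.1514, 0.1608]
ee_rot: [3.141, 0.0, 1.652]
ft_force: [-0.3, -0.9, -0.1]
opening: 0.0284
t 9.0 die mm [ -38.4 -118.7  160.8] tip z 141.8 yaw-err deg [1.7999e+02 2.0000e-02 8.9610e+01] F [-0.3 -0.9 -0.1] op 28.4
0,-76,100 units [1.07 0.95 1.04]
0,-76,64.5 units [ 0.   -0.    0.89]
```

View pics/crop5.png

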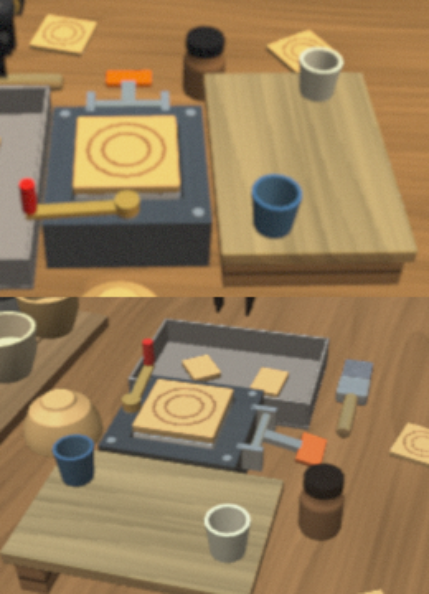

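The picture shows the tile raised above the die and the paddle down, with the keeper aside and the cups, jar and brush unmoved. I measure the tile, board and cups next.

```bash
cat > m3.py <<'E'
import sys; from h import *
from scipy.spatial.transform import Rotation as Ro
O=np.array([.600,-.0298,0]);Z=Ro.from_euler('z',.088)
def tile(n,zlo,zhi):
    L=load(n);hsv=cv2.cvtColor(L['p'],cv2.COLOR_RGB2HSV).astype(int);H,S,V=[hsv[...,i] for i in range(3)]
    P=Z.inv().apply((cloud(L,L['d'])-O).reshape(-1,3)).reshape(420,560,3)*1000
    w=(abs(P[...,0])<130)&(P[...,1]>-70)&(P[...,1]<270)
    m=(w&(P[...,2]>zlo)&(P[...,2]<zhi)&(H>10)&(H<28)&(S>60)&(V>150)).astype(np.uint8)
    m=cv2.morphologyEx(m,cv2.MORPH_OPEN,np.ones((3,3)))
    k,lab,st,ce=cv2.connectedComponentsWithStats(m); i=1+st[1:,4].argmax();q=P[lab==i]
    print(n,'tile die',cv2.minAreaRect(q[:,:2].astype(np.float32)),'z',np.median(q[:,2]).round(1),st[i][4],ce[i].round(0))
    for nm,mm in(('blue',(H>100)&(H<125)&(S>120)&(P[...,2]>66)),('white',(S<70)&(V>110)&(P[...,2]>66)&(P[...,1]>70))):
        q=P[w&mm]; print(nm,len(q),np.percentile(q,[3,97],axis=0)[:,:2].round(1).tolist() if len(q) else '')
if __name__=='__main__':
    for n in sys.argv[3:]: tile(n,float(sys.argv[1]),float(sys.argv[2]))
E
python3 m3.py 68 82 scene3 side3
```

```text
scene3 tile die ((12.990425109863281, -0.6727981567382812), (126.35543823242188, 96.04072570800781), 0.35030436515808105) z 75.0 2942 [256. 245.]
blue 74 [[72.4, 109.4], [100.6, 145.2]]
white 479 [[-123.0, 122.1], [83.4, 212.9]]
side3 tile die ((-0.7009201049804688, 1.2785797119140625), (95.7562484741211, 99.8719482421875), 0.548396110534668) z 72.9 1494 [251. 187.]
blue 4 [[62.7, 127.0], [89.9, 149.2]]
white 633 [[-122.9, 135.1], [86.2, 215.8]]
```

```bash
python3 - <<'E'
from m3 import *
L=load('scene3');M=load('side3')
f=lambda X:(Z.inv().apply(X-O)*1000).round(1)
print('blue',f(ray(L,276/1.65+180,189/1.65+150,.1)),f(ray(M,75/1.65+140,(448-297)/1.65+120,.1)))
print('white',f(ray(L,320/1.65+180,60/1.65+150,.1)),f(ray(M,228/1.65+140,(519-297)/1.65+120,.1)))
E
python3 -m crank '[[[0.55,0.48,0.3,0,0,0],[0.52,0.47,0.4,0,0,0],[0,0,0.3,0,0,0],[0,0,0,0,0,0],[0,0,0,0,0,0]]]' 0.3
python3 w.py -1,-76,64.5
```

```text
blue [ 77.7 128.5 100. ] [ 75.3 132.5 100. ]
white [-103.4  194.3  100. ] [-105.9  196.2  100. ]
time_s: 9.52
ee_pos: [0.6043, -0.1033, 0.1204]
ee_rot: [-3.14, -0.001, 1.656]
ft_force: [-0.2, 0.7, 0.7]
opening: 0.0612
t 9.52 die mm [ -2.2 -73.6 120.4] tip z 101.4 yaw-err deg [-1.7988e+02 -3.0000e-02  8.9810e+01] F [-0.2  0.7  0.7] op 61.2
-1,-76,64.5 units [-0.06  0.03  0.92]
```

Blue cup inner edge is at die x of about 54 and white cup inner edge at about -83. I aim for a final tile centre of die (-12, 165), so the slide bends slightly to -x. Now I lower the fingers behind the tile.

```bash
python3 -m crank '[[[-0.06,0.03,0.4,0,0,0],[0,0,0.3,0,0,0],[0,0,0.2,0,0,0],[0,0,0,0,0,0],[0,0,0,0,0,0]]]'
python3 w.py -1,-60,64.5
python3 - <<'E'
from h import *
grab('scene','scene4');grab('side','side4')
a=cv2.imread('pics/scene4.png')[150:330,180:440];b=cv2.imread('pics/side4.png')[120:300,140:400]
cv2.imwrite('pics/crop6.png',cv2.resize(np.vstack([a,b]),None,fx=1.65,fy=1.65))
E
```

```text
time_s: 9.93
ee_pos: [0.6062, -0.1059, 0.0852]
ee_rot: [-3.141, -0.0, 1.655]
ft_force: [-0.3, -0.0, -0.0]
opening: 0.0616
t 9.93 die mm [ -0.5 -76.4  85.2] tip z 66.2 yaw-err deg [-1.7997e+02 -1.0000e-02  8.9750e+01] F [-0.3 -0.  -0. ] op 61.6
-1,-60,64.5 units [ 0.41 -0.01  0.04]
```

View pics/crop6.png

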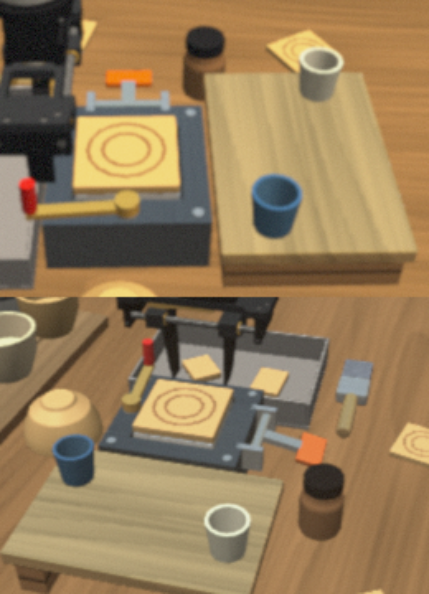

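Both fingers stand behind the tile at crop (172,360) and (230,370), clear of the keeper. I push in small rows.

```bash
python3 -m crank '[[[0.1,0,0.04,0,0,0],[0.1,0,0,0,0,0],[0.1,0,0,0,0,0],[0.1,0,0,0,0,0],[0.1,0,0,0,0,0]]]'
python3 w.py
python3 -m crank '[[[0.12,-0.01,0,0,0,0],[0.14,-0.01,0,0,0,0],[0.14,-0.01,0,0,0,0],[0.14,-0.01,0,0,0,0],[0.14,-0.01,0,0,0,0]]]'
python3 w.py
python3 - <<'E'
from h import *
grab('scene','scene5');grab('side','side5')
a=cv2.imread('pics/scene5.png')[150:330,180:440];b=cv2.imread('pics/side5.png')[120:300,140:400]
cv2.imwrite('pics/crop7.png',cv2.resize(np.vstack([a,b]),None,fx=1.65,fy=1.65))
E
python3 m3.py 67 82 scene5 side5
```

```text
time_s: 10.45
ee_pos: [0.6049, -0.0853, 0.0838]
ee_rot: [3.141, 0.0, 1.655]
ft_force: [1.2, -2.0, 0.6]
opening: 0.062
t 10.45 die mm [ -0.  -55.7  83.8] tip z 64.8 yaw-err deg [1.7998e+02 3.0000e-02 8.9810e+01] F [ 1.2 -2.   0.6] op 62.0
time_s: 10.87
ee_pos: [0.6006, -0.0583, 0.0838]
ee_rot: [3.141, 0.0, 1.655]
ft_force: [0.6, -2.8, 3.0]
opening: 0.0624
t 10.87 die mm [ -1.9 -28.4  83.8] tip z 64.8 yaw-err deg [1.7997e+02 2.0000e-02 8.9790e+01] F [ 0.6 -2.8  3. ] op 62.4
scene5 tile die ((-0.9723052978515625, 30.80323028564453), (96.72459411621094, 96.95264434814453), 0.39564594626426697) z 75.0 2380 [280. 243.]
blue 77 [[35.7, -35.6], [100.3, 145.7]]
white 499 [[-122.3, 122.6], [82.3, 212.9]]
side5 tile die ((-1.8360252380371094, 33.421905517578125), (95.68544006347656, 98.81547546386719), 0.08568187057971954) z 72.9 1626 [246. 198.]
blue 2 [[87.8, 145.1], [88.3, 147.1]]
white 656 [[-123.1, 132.8], [88.7, 216.0]]
```

View pics/crop7.png

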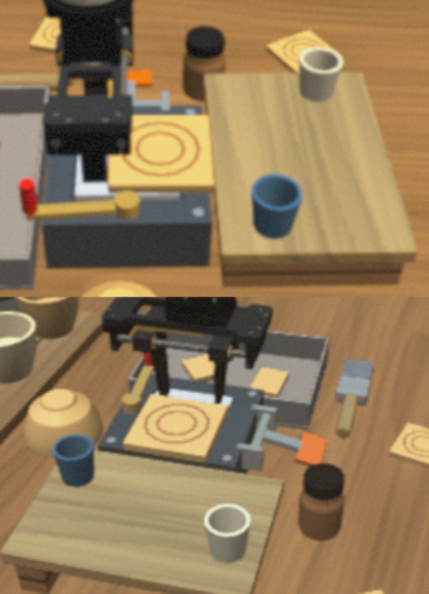

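The tile slides square, with its centre at about die (-1.5, 32). I continue with some -x drift.

```bash
python3 -m crank '[[[0.13,-0.03,0,0,0,0],[0.13,-0.03,0,0,0,0],[0.13,-0.03,0,0,0,0],[0.13,-0.03,0,0,0,0],[0.13,-0.03,0,0,0,0]]]'
python3 w.py
python3 -m crank '[[[0.13,-0.03,0,0,0,0],[0.13,-0.03,0,0,0,0],[0.13,-0.03,0,0,0,0],[0.13,-0.03,0,0,0,0],[0,0,0,0,0,0]]]'
python3 w.py
python3 - <<'E'
from h import *
grab('scene','scene6');grab('side','side6')
a=cv2.imread('pics/scene6.png')[150:330,180:440];b=cv2.imread('pics/side6.png')[120:300,140:400]
cv2.imwrite('pics/crop8.png',cv2.resize(np.vstack([a,b]),None,fx=1.65,fy=1.65))
E
python3 m3.py 67 82 scene6 side6
```

```text
time_s: 11.38
ee_pos: [0.5921, -0.0328, 0.0836]
ee_rot: [-3.142, 0.0, 1.655]
ft_force: [0.5, -2.0, 1.6]
opening: 0.0618
t 11.38 die mm [-8.1 -2.3 83.6] tip z 64.6 yaw-err deg [-1.800e+02  1.000e-02  8.978e+01] F [ 0.5 -2.   1.6] op 61.8
time_s: 11.8
ee_pos: [0.5851, -0.0119, 0.0834]
ee_rot: [-3.141, -0.0, 1.656]
ft_force: [0.3, 0.2, 0.3]
opening: 0.0616
t 11.8 die mm [-13.2  19.2  83.4] tip z 64.4 yaw-err deg [-1.7994e+02 -3.0000e-02  8.9820e+01] F [0.3 0.2 0.3] op 61.6
scene6 tile die ((-11.537914276123047, 79.7885513305664), (95.26183319091797, 98.70927429199219), 89.8924789428711) z 72.8 2149 [312. 240.]
blue 85 [[2.4, 10.9], [102.0, 144.9]]
white 476 [[-123.2, 126.6], [79.0, 213.0]]
side6 tile die ((-12.325599670410156, 80.3837661743164), (97.39462280273438, 95.84248352050781), 89.39579010009766) z 71.0 1880 [245. 215.]
blue 0 
white 672 [[-123.1, 110.8], [88.1, 216.2]]
```

View pics/crop8.png

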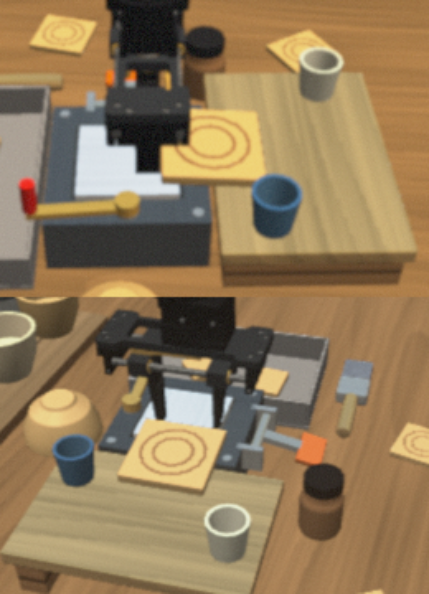

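The tile is at die (-12, 80), square and bridging onto the board, 18 mm clear of the blue cup. I push straight on.

```bash
python3 -m crank '[[[0.13,0,0,0,0,0],[0.13,0,0,0,0,0],[0.13,0,0,0,0,0],[0.13,0,0,0,0,0],[0.13,0,0,0,0,0]]]'
python3 -m crank '[[[0.13,0,0,0,0,0],[0.13,0,0,0,0,0],[0.13,0,0,0,0,0],[0.13,0,0,0,0,0],[0.13,0,0.05,0,0,0]]]'
python3 w.py
python3 - <<'E'
from h import *
grab('scene','scene7');grab('side','side7')
a=cv2.imread('pics/scene7.png')[150:330,180:440];b=cv2.imread('pics/side7.png')[120:300,140:400]
cv2.imwrite('pics/crop9.png',cv2.resize(np.vstack([a,b]),None,fx=1.65,fy=1.65))
E
python3 m3.py 64 78 scene7 side7
```

```text
time_s: 12.32
ee_pos: [0.5836, 0.0135, 0.0836]
ee_rot: [-3.142, 0.0, 1.655]
ft_force: [-0.1, -0.7, -0.5]
opening: 0.0617
time_s: 12.73
ee_pos: [0.5817, 0.0392, 0.082]
ee_rot: [3.141, 0.0, 1.655]
ft_force: [0.2, -4.1, 2.3]
opening: 0.0615
t 12.73 die mm [-12.1  70.3  82. ] tip z 63.0 yaw-err deg [1.7994e+02 3.0000e-02 8.9800e+01] F [ 0.2 -4.1  2.3] op 61.5
scene7 tile die ((-11.42584228515625, 129.8685302734375), (96.60987854003906, 96.44062042236328), 0.38937562704086304) z 70.6 1896 [345. 241.]
blue 88 [[0.5, 65.4], [101.5, 144.8]]
white 565 [[-122.7, 78.7], [73.9, 212.3]]
side7 tile die ((-11.565196990966797, 130.8740997314453), (99.38018798828125, 97.06362915039062), 89.42410278320312) z 68.6 2098 [235. 235.]
blue 1 [[81.7, 149.4], [81.7, 149.4]]
white 1043 [[-121.6, 84.2], [55.0, 215.3]]
```

View pics/crop9.png

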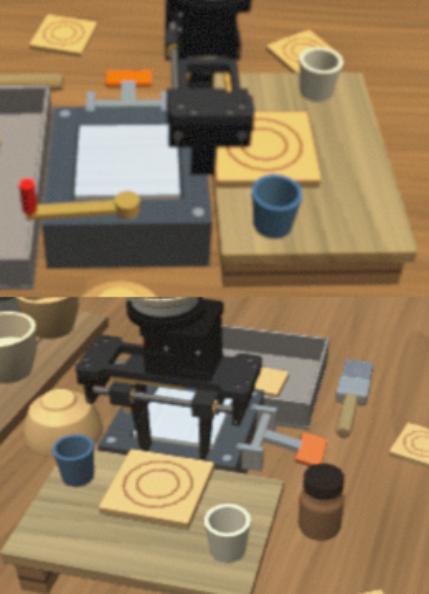

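The tile is now on the board at die (-11.5, 130), with about 35 mm left to reach the centre line.

```bash
python3 -m crank '[[[0.13,0,0,0,0,0],[0.13,0,0,0,0,0],[0.13,0,0,0,0,0],[0.13,0,0,0,0,0],[0.12,0,0,0,0,0]]]'
python3 -m crank '[[[0.1,0,0,0,0,0],[0.08,0,0,0,0,0],[0.05,0,0,0,0,0],[0,0,0,0,0,0],[-0.15,0,0,0,0,0]]]'
python3 -m crank '[[[-0.3,0,0,0,0,0],[-0.3,0,-0.3,0,0,0],[-0.3,0,-0.7,0,0,0],[-0.5,0,-0.8,0,0,0],[-0.5,0,-0.8,0,0,0]]]'
python3 -m crank '[[[-0.9,0,-0.3,0,0,0],[-0.9,0,-0.3,0,0,0],[-0.9,0,0,0,0,0],[0,0,0,0,0,0],[0,0,0,0,0,0]]]'
python3 w.py
python3 - <<'E'
from h import *
grab('scene','scene8');grab('side','side8')
a=cv2.imread('pics/scene8.png')[150:330,180:440];b=cv2.imread('pics/side8.png')[120:300,140:400]
cv2.imwrite('pics/crop10.png',cv2.resize(np.vstack([a,b]),None,fx=1.65,fy=1.65))
from m3 import Z,O
# plane fit of tile top from depth
L=load('scene8');P=Z.inv().apply((cloud(L,L['d'])-O).reshape(-1,3))*1000
q=P[(abs(P[:,0]+12)<40)&(abs(P[:,1]-165)<40)&(P[:,2]>60)&(P[:,2]<80)]
A=np.c_[q[:,:2],np.ones(len(q))];print('plane slopes',np.linalg.lstsq(A,q[:,2],rcond=None)[0].round(4),q[:,2].mean())
b=P[(abs(P[:,0]+12)<40)&(abs(P[:,1]-230)<12)];print('board z',np.median(b[:,2]))
E
python3 m3.py 64 78 scene8 side8
```

```text
time_s: 13.25
ee_pos: [0.5792, 0.0649, 0.0816]
ee_rot: [-3.141, 0.0, 1.655]
ft_force: [1.0, -0.1, -0.7]
opening: 0.0618
time_s: 13.67
ee_pos: [0.579, 0.0681, 0.0817]
ee_rot: [3.141, -0.0, 1.656]
ft_force: [-0.5, -0.3, -0.4]
opening: 0.0616
time_s: 14.08
ee_pos: [0.5851, -0.01, 0.1866]
ee_rot: [-3.14, -0.0, 1.655]
ft_force: [0.4, -0.1, 0.4]
opening: 0.0616
time_s: 14.5
ee_pos: [0.5941, -0.1187, 0.2096]
ee_rot: [3.141, 0.0, 1.651]
ft_force: [-0.2, -0.0, -0.1]
opening: 0.0618
t 14.5 die mm [-13.7 -88.  209.6] tip z 190.6 yaw-err deg [1.7999e+02 1.0000e-02 8.9570e+01] F [-0.2 -0.  -0.1] op 61.8
plane slopes [7.00000e-04 2.00000e-04 7.07008e+01] 70.7200813907218
board z 58.63681675263652
scene8 tile die ((-11.229911804199219, 165.20094299316406), (97.65613555908203, 96.37334442138672), 0.214591845870018) z 70.6 2474 [363. 238.]
blue 69 [[68.9, -61.5], [101.6, 145.9]]
white 467 [[-122.8, 122.5], [82.7, 212.6]]
side8 tile die ((-11.67818832397461, 165.59814453125), (98.33130645751953, 96.56111145019531), 89.83747100830078) z 68.7 2275 [228. 248.]
blue 3 [[68.0, 145.2], [83.5, 149.8]]
white 620 [[-123.3, 133.4], [86.1, 216.0]]
```

View pics/crop10.png

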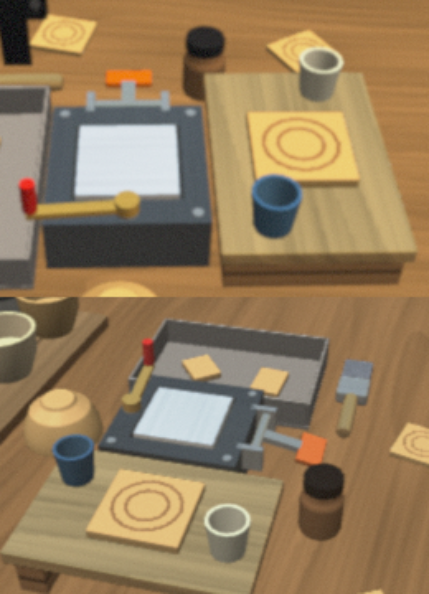

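The tile lies flat and square in the middle of the board with the cups, jar, brush and bowl in place, and the robot is clear.

```bash
python3 -c "
from rig import r
print(r.job_done())"
```

```text
the job is handed in; nothing more can be done
None
```

The tile now lies flat in the middle of the drying board, and I handed the job in just after 14.5 s of the 51 s allowed; no verdict is reported.

I swung the keeper to about -1.65 rad on the side away from the board, with the fingers shut. I pressed the paddle to its stop, where the wrist force reached 56 N with the fingertips at 40 mm. Then I slid the tile onto the board with two half-open fingers in one bent push and backed off.

**Last checks:**
- **Tile position:** its centre is at about die (-11.5, 165.4) mm in both views, within about 1 mm of the measured board centre at (-12, 165).
- **Flat and square:** its sides are within about 0.01 rad of the die axes, and the slope of its top is below 0.001. Its top is about 12 mm above the board, which matches its thickness.
- **Other objects:** the cups, jar and brush looked unmoved in the last pictures. I judged this by eye rather than measuring each one, and only the rim of the bowl showed in one of the two crops.
- **Disagreement:** the side camera read about 2 mm lower in height than the scene camera, which is within the stated calibration. My colour masks for the cups were unreliable, so I placed the cups by casting rays from their rims.

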